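Put the loose cell away in its flip-cap tube

ROBOT

A 6-joint arm with a two-finger parallel gripper is mounted at the origin on the work surface. World frame = base frame: x ahead of the robot, y to its left, z up, the work surface at z = 0. Lengths are in mm, angles in rad, forces in N, time in s.
With the tool pointing down it reaches from about 300 to 875 mm from the base axis. Payload 6.4 kg.
Tool frame: the origin (TCP) lies midway between the tips of the shut fingers; the grasp point (between the pads) lies 19 mm behind it; z points along the fingers, y is the line along which they close (so a half turn about z gives the same grasp; the last joint's range is limited). The gripper opens to 88 mm and grips with 3 to 60 N. Pads are 18 mm wide; open, the fingers measure 123 mm over their backs; the gripper's body (75 mm by 187 mm) begins 45 mm behind the grasp point.
Start: joints at [-1.322, 0.181, 1.607, -0, 1.354, -0.206], TCP at [252.605, -516.558, 238.714] pointing down, gripper open.
Joint ranges: [-2.99, 2.99], [-0.89, 2.07], [0.3, 2.58], [-1.14, 4.28], [0, 2.63], [-3.12, 3.12]. Speed limits (rad/s): [2.57, 2.57, 3.01, 3.14, 3.14, 3.14].

INTERFACE

Orientations are given as a unit quaternion [x, y, z, w].
In Python, from rig import * gives the robot as it stands.
- The arm moves only by the shell command python3 -m pendant 'ROWS' [FORCE]. ROWS is JSON, a list of rows, each an object with "rot": the turn, a rotation vector about the tool's x, y, z in degrees, a list of three; "translation": the shift along the tool's x, y, z in cm, a list of three; "hand": the closure, from -1 (fully open) to 1 (shut). In form: [{"rot": [wx, wy, wz], "translation": [x, y, z], "hand": hand}, ...]. A call has 1 to 20 rows; each row is the pose to reach, as a shift and turn from the pose commanded when the call began, along the tool's axes at that moment; what a row does not reach only later rows make up. A row lasts 1/10 s, in which the tool goes at most 50 mm and 8.59 degrees, less where a joint would pass 70% of its speed; a pose out of reach is approached as far as the arm can. A call with a gripper value outside its range is refused whole. The fingers move at their own pace and stop on an object; FORCE is the grip in N (left out, the last holds). Time passes only in rows, so rows that repeat a pose let the fingers close. It gives the time, the measured TCP pose, the force, the opening and the grip force at its end, in the units of the state.
- read_state(): the state, without advancing time (a new reading comes with each control period).
- snapshot(name): name is "scene" or "top"; returns (picture, depth): 384x512x3 uint8, red, green, blue; 384x512 float32, mm along the optical axis (not along the pixel's ray), 0 where there is no reading.
- camera_params(name): a dict with "fx", "fy", "cx", "cy" (pixels), "k1" (the pictures are not rectified: a ray, as slopes to the right and down, at radius r is drawn at 1 + k1 r^2 times it, then the intrinsics apply), "position" and "attitude" of the camera in the world. Camera axes: x right, y down, z forward; pixel columns grow to the right and rows downward; lengths in mm; the calibration is good to about 2 mm. A picture is of the moment at which its call begins. camera_params takes no time and is no camera call.
- sign_off(): hands the job in; it is judged then, once.
The state is a dict: "time_s": time; "q": joint angles; "qd": joint speeds; "tau": joint torques, N m; "position": TCP position; "eef_rot": TCP orientation; "ft_force": force on the tool from outside, world axes, zero at the start; "wrist_torque": the same for the moment, N m; "width": finger opening in mm; "grasp_force": force on a finger pad.
Only numpy, scipy, OpenCV 4.12 (cv2) and the standard library are available. Lean on these libraries where they do the work, as an engineer would, in place of code of your own. Each camera call takes 0.05 s, during which the arm holds its last target. There are 200 camera calls.

TASK

Put the loose battery cell away: flick the cap of the short tube in the rack right back, past upright, drop the cell in and press the cap fully shut again. Also press home the caps that have been left open or ajar on the other tubes, so that all four end up shut, and do not shift or knock over the other things on the bench.

Things in the scene. Friction and masses are not known exactly. Their poses are not given: they have to be found in the camera images.
- rack: Plain wooden tube rack, fixed to the bench: 76 mm (x) by 272 mm (y), base board 12 mm thick, a pierced top board whose upper face is 62 mm above the bench and end cheeks up to 72 mm. Four places in a row along its y axis at -93, -31, +31 and +93 mm, one tube in each. Origin: centre of its underside; its -x side is the front.
- tube_short: The only short tube: clear plastic, empty, 84 mm tall (the others 110), outside diameter 40, bore 35, 80 mm deep. Clipped fast in any of the four places; cannot move. Origin: centre of its underside, 12 mm above the bench; z up. -x points to the lip of its cap, roughly to the rack's front; each tube is turned differently. Cap hinge axis: along y through (+22, 0, +84) mm, at rim level.
- tube_screws: Tall flip-cap tube, 110 mm, clear plastic, holding brass screws. Clipped fast in the rack like tube_short, in any place. Origin, axes, diameter and cap as for tube_short, but the hinge axis is at (+22, 0, +110) mm and the shut cap's top at 118 mm above the origin.
- tube_spacers: Tall flip-cap tube, 110 mm, clear plastic, holding black spacers. Clipped fast in the rack like tube_short, in any place. Origin, axes, diameter and cap as for tube_short, but the hinge axis is at (+22, 0, +110) mm and the shut cap's top at 118 mm above the origin.
- tube_fuses: Tall flip-cap tube, 110 mm, clear plastic, holding steel fuses. Clipped fast in the rack like tube_short, in any place. Origin, axes, diameter and cap as for tube_short, but the hinge axis is at (+22, 0, +110) mm and the shut cap's top at 118 mm above the origin.
- cap_short (a joint): Hinged cap of tube_short; shut at the start. Value in rad: 0 = shut home, growing as the lip swings up and over to the hinge side, 1.57 = standing straight up, stop at 2.4. Stiff hinge (friction about 0.09 N m, 1.7 N at the lip), no spring or catch: the cap stays where it is left.
- cap_screws (a joint): Hinged cap of tube_screws; at the start it stands open (1.6 to 2.2 rad). Value in rad: 0 = shut home, growing as the lip swings up and over to the hinge side, 1.57 = standing straight up, stop at 2.4. Stiff hinge (friction about 0.09 N m, 1.7 N at the lip), no spring or catch: the cap stays where it is left.
- cap_spacers (a joint): Hinged cap of tube_spacers; at the start it is ajar (0.25 to 0.6 rad). Value in rad: 0 = shut home, growing as the lip swings up and over to the hinge side, 1.57 = standing straight up, stop at 2.4. Stiff hinge (friction about 0.09 N m, 1.7 N at the lip), no spring or catch: the cap stays where it is left.
- cap_fuses (a joint): Hinged cap of tube_fuses; shut at the start. Value in rad: 0 = shut home, growing as the lip swings up and over to the hinge side, 1.57 = standing straight up, stop at 2.4. Stiff hinge (friction about 0.09 N m, 1.7 N at the lip), no spring or catch: the cap stays where it is left.
- cap_short_lip (a point): Outer end of the thumb lip of tube_short's cap, mid thickness, 55 mm from the hinge axis. All caps are alike: white disc 44 mm across, 8 mm thick; shut, it lies on the rim centred on the tube. The flat lip across from the hinge is 26 mm wide, 4 mm thick and reaches 11 mm beyond the disc (33 mm from the tube axis); its underside is 3 mm above rim level and free from below.
- cell: Loose rechargeable cell: upright grey cylinder, 21 mm diameter, 70 mm tall (68 mm body and a 2 mm button of 8 mm diameter on top), about 0.05 to 0.09 kg, standing on its end on the bench left, right or in front of the rack. Origin: centre of its underside; z along its axis.
- cell_center (a point): Middle of the cell, 35 mm above its underside.
- tin: Bystander: plain round metal tin, 56 mm diameter, 45 mm tall, standing left, right or in front of the rack. Origin: centre of its underside.
- adaptor: Bystander: black plug-in power adaptor, 44 by 66 mm, 30 mm tall plus 18 mm pins pointing up, lying left, right or in front of the rack. Origin: centre of its underside.
- bottle: Bystander: white round bottle with a black cap, 48 mm diameter, 165 mm tall, standing close behind the rack. Origin: centre of its underside.
- meter: Bystander: yellow and black multimeter, 74 by 148 by about 45 mm tall, lying flat behind the rack on the right. Origin: centre of its underside.
Not all that is in view belongs to the job. Of the things shaped like the cell, the grey one is meant.

How it is judged:
By the outcome, as a careful person would: the job done as asked, in the order asked, and still so for the second after the job is handed in, with the robot touching nothing.
It also fails if it takes over 70 s, if anything falls off the work surface, if the arm or the gripper's body presses on something with over 40 N, if the wrist force passes 120 N, or if a joint passes its speed limit or range.

## Working session

There is one attempt and no reset: what is moved stays moved. The work goes in short steps, Python scripts to look and compute and a shell command to move; the robot and the scene stay as the last step left them, time stands still between calls to the robot, and variables do not carry over. Pictures are saved under pics/ and viewed, at most 10 in all, crops included, and the job is handed in when it is done.

```bash
ls; mkdir -p pics
python3 - <<'E'
from rig import *
import cv2,numpy as np
for n in("scene","top"):
    p,d=snapshot(n); np.savez(f"{n}0.npz",p=p,d=d)
    cv2.imwrite(f"pics/{n}0.png",cv2.resize(p[:,:,::-1],(800,600)))
    print(n,camera_params(n), (d>0).mean())
s=read_state();print({k:np.round(v,3) for k,v in s.items()})
E
```

```text
pics
scene {'fx': 357.0576552603706, 'fy': 357.0576552603706, 'cx': 253.9590727830884, 'cy': 193.51162606484846, 'k1': -0.05447759006423806, 'position': array([ 828.60139543, -486.25910829,  790.31452787]), 'attitude': array([ 0.92162569,  0.21828037, -0.06608922, -0.31399362])} 0.9960174560546875
top {'fx': 392.27975038365065, 'fy': 392.27975038365065, 'cx': 255.9267012396393, 'cy': 196.98720968472358, 'k1': -0.005219851043527773, 'position': array([ 496.88904401,  -36.8278561 , 1227.4301623 ]), 'attitude': array([-0.70143183,  0.71115512, -0.03164559,  0.03536011])} 0.9958902994791666
{'time_s': np.float64(0.1), 'q': array([-1.322,  0.181,  1.608, -0.   ,  1.354, -0.206]), 'qd': array([ 0.001, -0.003, -0.001,  0.001,  0.001,  0.   ]), 'tau': array([ 1.0000e-03, -4.3482e+01, -3.4270e+01,  7.0000e-02,  3.4000e-02,
       -0.0000e+00]), 'position': array([ 252.473, -516.069,  237.919]), 'eef_rot': array([ 0.974,  0.225, -0.   , -0.001]), 'ft_force': array([ 0.211,  0.373, -0.121]), 'wrist_torque': array([-0.063, -0.041,  0.02 ]), 'grasp_force': np.float64(0.0), 'width': np.float64(88.048)}
```

View pics/scene0.png

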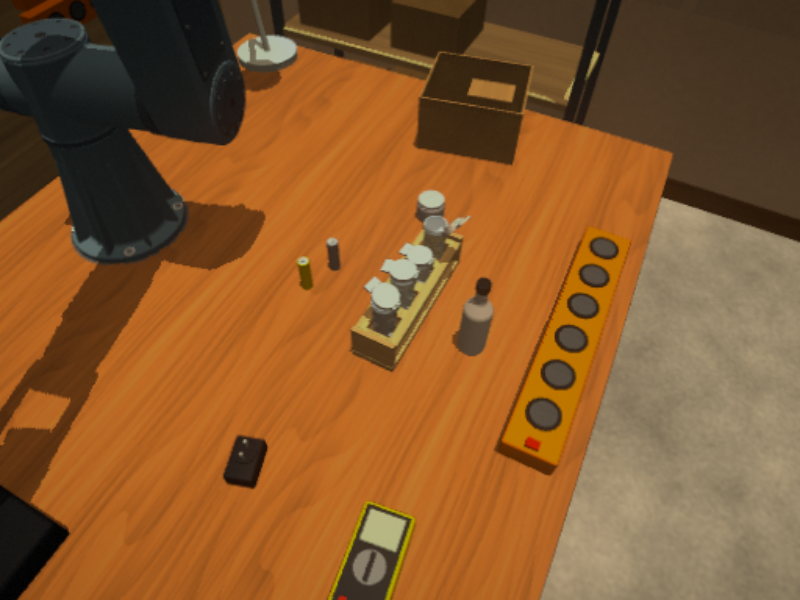

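View pics/top0.png

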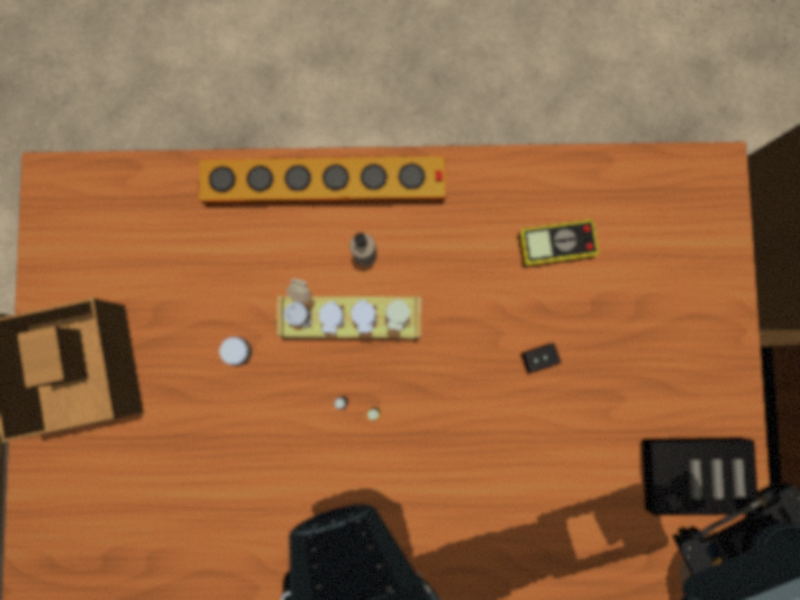

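The scene view shows the grey cell at (333,253) with a yellow-green decoy at (305,272), and the rack with the open cap at the far (+y) end at (437,230). In the top view (+x up, +y left) the cell is at (340,403) and the rack spans (278–421, 297–340). The bottle, tin, adaptor and meter all stand clear of the rack.

```bash
cat > h.py <<'E'
from rig import *
import cv2,numpy as np
from scipy.spatial.transform import Rotation as R
def cloud(n,d):
    c=camera_params(n); v,u=np.mgrid[:384,:512]
    K=np.array([[c['fx'],0,c['cx']],[0,c['fy'],c['cy']],[0,0,1]])
    uv=np.stack([u,v],-1).reshape(-1,1,2).astype(np.float64)
    s=cv2.undistortPoints(uv,K,np.array([c['k1'],0,0,0])).reshape(384,512,2)
    P=np.dstack([s,np.ones((384,512))])*d[...,None]
    return P@R.from_quat(c['attitude']).as_matrix().T+c['position']
def load(n,i):
    z=np.load(f"{n}{i}.npz"); return z['p'],z['d'],cloud(n,z['d'])
def snap(n,i):
    p,d=snapshot(n); np.savez(f"{n}{i}.npz",p=p,d=d); return p,d,cloud(n,d)
E
python3 - <<'E'
from h import *
for n in("top","scene"):
    p,d,P=load(n,0)
    # table check
    hsv=cv2.cvtColor(p,cv2.COLOR_RGB2HSV)
    m=(P[...,0]>300)&(P[...,0]<850)&(abs(P[...,1])<350)&(d>0)
    t=m&(abs(P[...,2])<12); print(n,'table z',np.median(P[t][:,2]))
    obj=(m&(P[...,2]>20)).astype(np.uint8)
    k,l,st,ce=cv2.connectedComponentsWithStats(obj)
    for i in range(1,k):
        if st[i,4]>12:
            q=P[l==i]; print(st[i,:5],'min',q.min(0).round(),'max',q.max(0).round(),'med',np.median(q,0).round(), np.median(p[l==i],0))
p,d,P=load("scene",0)
b=p[105:240,190:305]; cv2.imwrite("pics/crop1.png",cv2.resize(b[:,:,::-1],None,fx=4.4,fy=4.4,interpolation=cv2.INTER_CUBIC))
p,d,P=load("top",0)
b=p[170:280,165:280]; cv2.imwrite("pics/crop2.png",cv2.resize(b[:,:,::-1],None,fx=5,fy=5,interpolation=cv2.INTER_CUBIC))
E
```

```text
top table z 0.8771053629154721
[ 132  119  153   12 1410] min [ 825. -122.   20.] max [850. 349.  56.] med [836. 120.  45.] [172. 118.  42.]
[332 143  28  27 600] min [ 695. -350.   20.] max [ 774. -270.   49.] med [ 733. -310.   36.] [136.  127.   79.5]
[224 148  17  21 278] min [700.  15.  24.] max [745.  60. 171.] med [715.  35. 110.] [106.5  90.   72. ]
[ 177  178   92   38 2413] min [555. -68.  22.] max [652. 203. 172.] med [593.  79.  72.] [180. 175. 115.]
[140 215  20  18 282] min [508. 267.  20.] max [560. 320.  53.] med [532. 289.  45.] [184.  192.  197.5]
[334 219  25  19 316] min [ 485. -341.   22.] max [ 539. -268.   54.] med [ 512. -303.   31.] [53. 47. 42.]
[214 253   8   8  49] min [423.  76.  22.] max [442.  94.  73.] med [432.  85.  68.] [159. 149. 136.]
[235 260   8   9  48] min [400.  14.  25.] max [420.  32.  74.] med [411.  23.  69.] [173. 166. 130.]
[236 340  41  44 941] min [300. -57. 472.] max [310.  -3. 713.] med [303. -25. 645.] [21. 24. 25.]
scene table z -0.870657239738307
[ 224  122   76  112 3334] min [504. -72.  20.] max [649. 319. 167.] med [599.  30.  71.] [153. 135.  80.]
[ 319  147   63  144 1433] min [ 826. -125.   20.] max [850. 350.  49.] med [838.  55.  44.] [191. 114.   0.]
[209 152   8  17 105] min [420.  72.  21.] max [439.  93.  71.] med [433.  79.  57.] [62. 45. 33.]
[191 164   9  17 119] min [397.  11.  20.] max [419.  33.  71.] med [412.  17.  54.] [91. 65.  1.]
[293 178  23  46 706] min [696.  12.  20.] max [744.  54. 167.] med [723.  23. 100.] [86. 69. 51.]
[143 278  27  32 591] min [ 480. -343.   20.] max [ 538. -269.   49.] med [ 511. -309.   29.] [45. 33. 25.]
[ 222  320   44   50 1308] min [ 693. -350.   20.] max [ 773. -273.   46.] med [ 735. -315.   34.] [154.  139.5  64. ]
```

View pics/crop1.png

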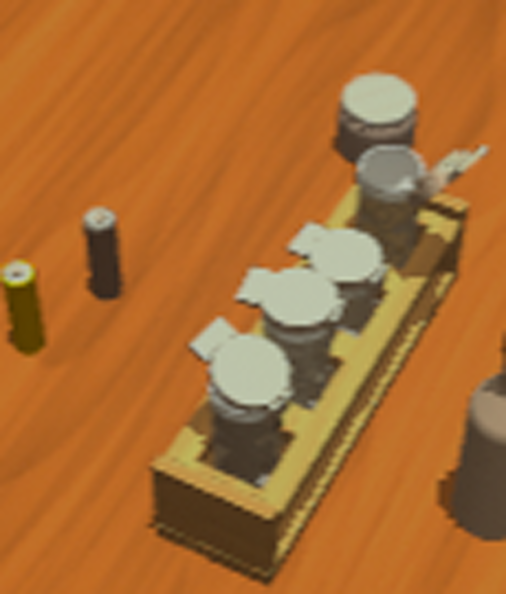

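View pics/crop2.png

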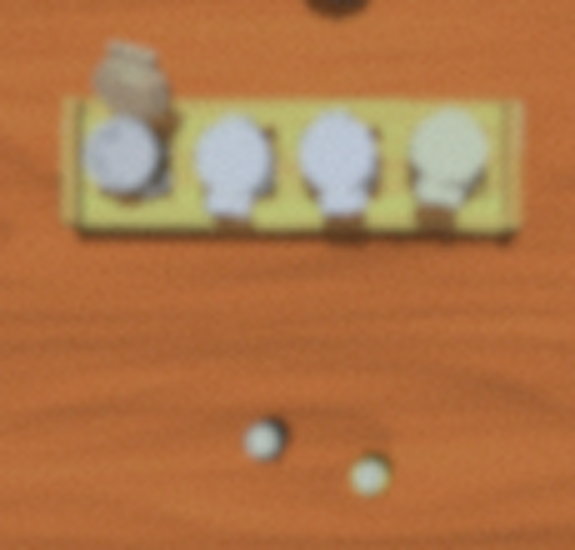

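The crop shows the rack with its open cap at the +y end. The caps at slots +31 and -31 look shut and the one at -93 is tilted. The tin stands off the +y end of the rack. I'll measure cap heights next, which should show which tube is the short one.

Run:
```python
from h import *
for n in("top","scene"):
    p,d,P=load(n,0)
    hsv=cv2.cvtColor(p,cv2.COLOR_RGB2HSV).astype(int)
    roi=(P[...,0]>530)&(P[...,0]<690)&(P[...,1]>-90)&(P[...,1]<230)
    w=roi&(P[...,2]>52)&(P[...,2]<76)
    c,sz,a=cv2.minAreaRect(P[w][:,:2].astype(np.float32)); print(n,'rack',c,sz,a)
    m=(roi&(P[...,2]>92)).astype(np.uint8)
    k,l,st,ce=cv2.connectedComponentsWithStats(m)
    for i in range(1,k):
        if st[i,4]<25: continue
        q=P[l==i]; q0=q.mean(0); 
        A=np.c_[q[:,:2]-q0[:2],np.ones(len(q))]
        co=np.linalg.lstsq(A,q[:,2],rcond=None)[0]; r=q[:,2]-A@co
        print(' n',len(q),'mean',q0.round(1),'zpct',np.percentile(q[:,2],[5,50,95]).round(),'slope',co[:2].round(2),'rms',r.std().round(1),'min',q.min(0).round(),'max',q.max(0).round(),'rgb',np.median(p[l==i],0))
```

```text
top rack (595.6030883789062, 67.90576934814453) (270.02508544921875, 75.7209243774414) 89.15782165527344
 n 366 mean [614.2 154.4 135. ] zpct [117. 126. 165.] slope [ 0.73 -0.07] rms 7.4 min [576. 129.  93.] max [652. 181. 172.] rgb [165. 152. 133.]
 n 230 mean [590.9 -25.  137.8] zpct [130. 138. 145.] slope [-0.25  0.1 ] rms 4.1 min [564. -46.  94.] max [619.  -7. 148.] rgb [186. 194. 173.]
 n 226 mean [591.1  98.7 104.5] zpct [101. 105. 108.] slope [0.01 0.02] rms 2.2 min [562.  77.  97.] max [621. 118. 111.] rgb [185.  195.  204.5]
 n 239 mean [589.7  36.1 130.8] zpct [127. 131. 134.] slope [ 0.02 -0.01] rms 2.1 min [560.  16. 124.] max [617.  58. 136.] rgb [185. 195. 207.]
scene rack (590.9942016601562, 65.48092651367188) (274.08074951171875, 77.01026153564453) 88.91815185546875
 n 311 mean [604.6 148.5 124.7] zpct [ 97. 121. 160.] slope [0.81 0.22] rms 11.7 min [572. 127.  92.] max [649. 178. 167.] rgb [134. 130. 112.]
 n 1038 mean [590.   17.6 120.3] zpct [ 98. 127. 140.] slope [-0.26 -0.16] rms 11.9 min [557. -49.  92.] max [616. 118. 144.] rgb [188. 195. 168.]
```

```bash
cat >> h.py <<'E'
RC=np.array([593.8,66.8]); YAW=-0.015
def slot(t): return RC+t*np.array([-np.sin(YAW),np.cos(YAW)])
def plan(pos,yaw,off=None):
    "rot (deg), translation (cm) in present tool axes to reach TCP pos, tool down, tool x at yaw"
    s=read_state(); T=R.from_quat(s['eef_rot'])
    G=R.from_euler('z',yaw)*R.from_quat([1,0,0,0])
    print('rot',np.rad2deg((T.inv()*G).as_rotvec()).round(2),'tr cm',(T.inv().apply(np.array(pos)-s['position'])/10).round(3))
E
python3 - <<'E'
from h import *
from itertools import product
for n in("top","scene"):
    p,d,P=load(n,0)
    for t,(z0,z1),nm in((31,(98,112),'short'),(-31,(124,137),'fuses'),(-93,(124,150),'spacers'),(93,(128,175),'screws')):
        c=slot(t); D=P[...,:2]-c
        r=np.hypot(*np.moveaxis(D,2,0))
        m=(r<(60 if t==93 else 45))&(abs(D[...,1])<29)&(P[...,2]>z0)&(P[...,2]<z1)
        if n=='scene' : m&=(p.min(-1)>90) if t!=93 else True
        q=P[m]; Dq=q[:,:2]-c
        ls=(np.hypot(*Dq.T)>26)&((Dq[:,0]<0)|(t==93)); L=Dq[ls]
        di=np.hypot(*Dq.T)<=23
        print(n,nm,'slot',c.round(1),'disc mid',((Dq[di].max(0)+Dq[di].min(0))/2).round(1),Dq[di].mean(0).round(1),'lip n',ls.sum(),'lip mean',L.mean(0).round(1),'reach',np.hypot(*L.T).max().round(1),'yaw',np.degrees(np.arctan2(-L[:,1].mean(),-L[:,0].mean())).round(1),'z lip/med',np.median(q[ls][:,2]).round(1),np.median(q[:,2]).round(1))
plan([562,100,200],0)
E
```

```text
top short slot [594.3  97.8] disc mid [1.  0.1] [0.  0.6] lip n 24 lip mean [-28.3   2.2] reach 32.9 yaw -4.5 z lip/med 103.2 104.6
top fuses slot [593.3  35.8] disc mid [0.2 1.2] [-0.3  0.5] lip n 25 lip mean [-28.2  -2.8] reach 34.1 yaw 5.6 z lip/med 129.4 130.8
top spacers slot [592.4 -26.2] disc mid [-0.1 -0.1] [0.4 0.7] lip n 16 lip mean [-25.9   7.2] reach 32.1 yaw -15.6 z lip/med 145.6 138.2
top screws slot [595.2 159.8] disc mid [-2.3  5.5] [-2.3  5.5] lip n 164 lip mean [ 39.4 -10.8] reach 58.1 yaw 164.7 z lip/med 152.1 151.0
scene short slot [594.3  97.8] disc mid [-0.9 -1.3] [-1.3 -1. ] lip n 31 lip mean [-30.3   1.3] reach 36.7 yaw -2.4 z lip/med 102.6 102.8
scene fuses slot [593.3  35.8] disc mid [-0.9 -1.1] [-1.  -1.2] lip n 35 lip mean [-30.4  -3.9] reach 37.7 yaw 7.4 z lip/med 128.0 128.8
scene spacers slot [592.4 -26.2] disc mid [-0.  -1.4] [-0.6 -1.9] lip n 28 lip mean [-27.5   4.3] reach 32.9 yaw -8.9 z lip/med 142.3 135.7Traceback (most recent call last):
  File "<stdin>", line 13, in <module>
    return umr_maximum(a, axis, None, out, keepdims, initial, where)
ValueError: zero-size array to reduction operation maximum which has no identity
```

Run:
```python
from h import *
plan([564.4,99.9,180],np.radians(-4))
```

```text
rot [-9.000e-02  1.000e-02  3.006e+01] tr cm [ 55.078 -41.625   5.871]
```

```bash
python3 -m pendant '[{"rot":[0,0,30],"translation":[55.1,-41.6,3],"hand":0.2},{"rot":[0,0,30],"translation":[55.1,-41.6,3],"hand":0.2},{"rot":[0,0,30],"translation":[55.1,-41.6,3],"hand":0.2},{"rot":[0,0,30],"translation":[55.1,-41.6,3],"hand":0.2},{"rot":[0,0,30],"translation":[55.1,-41.6,3],"hand":0.2},{"rot":[0,0,30],"translation":[55.1,-41.6,3],"hand":0.2},{"rot":[0,0,30],"translation":[55.1,-41.6,3],"hand":0.2},{"rot":[0,0,30],"translation":[55.1,-41.6,3],"hand":0.2},{"rot":[0,0,30],"translation":[55.1,-41.6,3],"hand":0.2},{"rot":[0,0,30],"translation":[55.1,-41.6,3],"hand":0.2},{"rot":[0,0,30],"translation":[55.1,-41.6,3],"hand":0.2},{"rot":[0,0,30],"translation":[55.1,-41.6,3],"hand":0.2},{"rot":[0,0,30],"translation":[55.1,-41.6,3],"hand":0.2},{"rot":[0,0,30],"translation":[55.1,-41.6,3],"hand":0.2},{"rot":[0,0,30],"translation":[55.1,-41.6,5.9],"hand":0.2},{"rot":[0,0,30],"translation":[55.1,-41.6,5.9],"hand":0.2},{"rot":[0,0,30],"translation":[55.1,-41.6,5.9],"hand":0.2},{"rot":[0,0,30],"translation":[55.1,-41.6,5.9],"hand":0.2}]' 20
python3 - <<'E'
from h import *
plan([564.4,99.9,92],np.radians(-4))
E
```

```text
time_s: 1.9
position: [565.1, 98.3, 180.7]
eef_rot: [0.999, -0.035, 0.0, 0.0]
ft_force: [0.6, -1.1, 0.8]
width: 35.5
grasp_force: 0.0
rot [ 0.   -0.05 -0.01] tr cm [-0.088 -0.151  8.868]
```

```bash
python3 -m pendant '[{"rot":[0,0,0],"translation":[-0.1,-0.1,4.5],"hand":0.2},{"rot":[0,0,0],"translation":[-0.1,-0.1,8],"hand":0.2},{"rot":[0,0,0],"translation":[-0.1,-0.1,8.9],"hand":0.2},{"rot":[0,0,0],"translation":[-0.1,-0.1,8.9],"hand":0.2},{"rot":[0,0,0],"translation":[-0.1,-0.1,8.9],"hand":0.2},{"rot":[0,0,0],"translation":[-0.1,-0.1,8.9],"hand":0.5},{"rot":[0,0,0],"translation":[-0.1,-0.1,8.9],"hand":0.5},{"rot":[0,0,0],"translation":[-0.1,-0.1,8.9],"hand":0.5},{"rot":[0,0,0],"translation":[-0.1,-0.1,8.9],"hand":0.5},{"rot":[0,0,0],"translation":[-0.1,-0.1,8.9],"hand":0.5},{"rot":[0,0,0],"translation":[-0.1,-0.1,8.9],"hand":0.5}]' 20
```

```text
time_s: 3.0
position: [565.5, 99.8, 92.7]
eef_rot: [0.999, -0.034, 0.002, 0.0]
ft_force: [-0.8, -2.5, 6.3]
width: 24.9
grasp_force: 20.0
```

```bash
python3 -m pendant '[{"rot":[0,0,0],"translation":[0.05,0,-0.5],"hand":0.5},{"rot":[0,0,0],"translation":[0.2,0,-1.0],"hand":0.5},{"rot":[0,0,0],"translation":[0.4,0,-1.5],"hand":0.5},{"rot":[0,0,0],"translation":[0.6,0,-2.0],"hand":0.5},{"rot":[0,0,0],"translation":[0.9,0,-2.4],"hand":0.5},{"rot":[0,0,0],"translation":[1.2,0,-2.85],"hand":0.5},{"rot":[0,0,0],"translation":[1.55,0,-3.2],"hand":0.5},{"rot":[0,0,0],"translation":[1.95,0,-3.6],"hand":0.5},{"rot":[0,0,0],"translation":[2.35,0,-3.9],"hand":0.5},{"rot":[0,0,0],"translation":[2.8,0,-4.15],"hand":0.5}]' 20
python3 - <<'E'
from h import *
p,d,P=snap("scene",1)
b=p[105:240,190:305]; cv2.imwrite("pics/crop3.png",cv2.resize(b[:,:,::-1],None,fx=4.4,fy=4.4,interpolation=cv2.INTER_CUBIC))
E
```

```text
time_s: 4.0
position: [590.0, 97.6, 131.9]
eef_rot: [0.999, -0.034, -0.003, 0.001]
ft_force: [-5.0, -5.7, 0.1]
width: 25.1
grasp_force: 20.3
```

View pics/crop3.png

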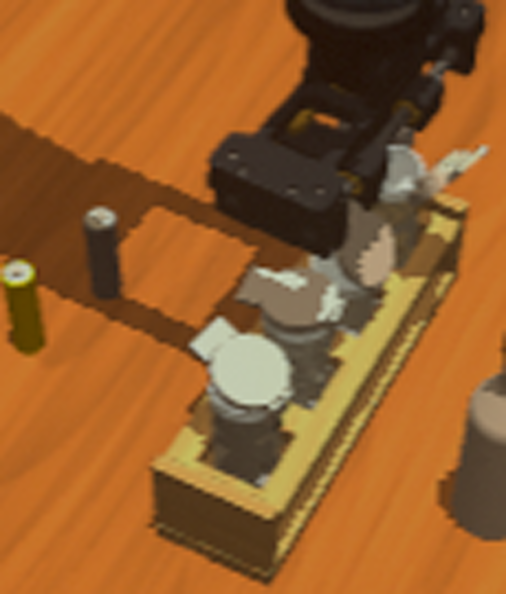

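The short cap has lifted to about 1 rad in the gripper, seen at (370,240) in the crop. The arc continues from here.

```bash
python3 -m pendant '[{"rot":[0,0,0],"translation":[0.5,0,-0.2],"hand":0.5},{"rot":[0,0,0],"translation":[1.0,0,-0.38],"hand":0.5},{"rot":[0,0,0],"translation":[1.5,0,-0.5],"hand":0.5},{"rot":[0,0,0],"translation":[2.0,0,-0.56],"hand":0.5},{"rot":[0,0,0],"translation":[2.5,0,-0.57],"hand":0.5},{"rot":[0,0,0],"translation":[3.0,0,-0.53],"hand":0.5},{"rot":[0,0,0],"translation":[3.5,0,-0.43],"hand":0.5},{"rot":[0,0,0],"translation":[4.05,0,-0.3],"hand":0.5},{"rot":[0,0,0],"translation":[4.55,0,-0.1],"hand":0.5},{"rot":[0,0,0],"translation":[5.0,0,0.1],"hand":0.5},{"rot":[0,0,0],"translation":[5.3,0,0.3],"hand":0.5},{"rot":[0,0,0],"translation":[5.3,0,0.3],"hand":0.5}]' 20
```

```text
time_s: 5.25
position: [645.4, 92.6, 130.2]
eef_rot: [0.999, -0.035, 0.0, 0.002]
ft_force: [-0.9, -9.9, 1.5]
width: 25.2
grasp_force: 20.0
```

```bash
python3 -m pendant '[{"rot":[0,0,0],"translation":[0,0,0],"hand":0.32},{"rot":[0,0,0],"translation":[0,0,0],"hand":0.32},{"rot":[0,0,0],"translation":[0,0,0],"hand":0.32},{"rot":[0,0,0],"translation":[0,0,-4],"hand":0.32},{"rot":[0,0,0],"translation":[0,0,-8],"hand":0.32},{"rot":[0,0,0],"translation":[-4,0.4,-8],"hand":0.2},{"rot":[0,0,0],"translation":[-8.9,1,-8],"hand":0.2},{"rot":[0,0,0],"translation":[-13.7,1.5,-8],"hand":0.2},{"rot":[0,0,0],"translation":[-18.5,2,-6],"hand":0.2},{"rot":[0,0,0],"translation":[-21.3,2.35,-3],"hand":0.2},{"rot":[0,0,0],"translation":[-21.3,2.35,0],"hand":0.2},{"rot":[0,0,0],"translation":[-21.3,2.35,0],"hand":0.2}]' 20
python3 - <<'E'
from h import *
p,d,P=snap("scene",2)
b=p[105:240,190:305]; cv2.imwrite("pics/crop4.png",cv2.resize(b[:,:,::-1],None,fx=4.4,fy=4.4,interpolation=cv2.INTER_CUBIC))
plan([431,84,44],np.radians(-4))
p,d,P=snap("top",2)
c=slot(31);D=P[...,:2]-c
m=(D[...,0]>15)&(D[...,0]<75)&(abs(D[...,1])<30)&(P[...,2]>80)&(P[...,2]<160)
q=P[m];print(len(q),q.min(0).round(),q.max(0).round(),np.median(q,0).round())
E
```

```text
time_s: 6.45
position: [427.1, 87.0, 126.4]
eef_rot: [0.999, -0.034, -0.003, -0.001]
ft_force: [0.5, -0.4, 0.4]
width: 35.2
grasp_force: 0.0
rot [-0.06  0.18  0.08] tr cm [0.213 0.267 8.45 ]
163 [609.  73.  91.] [644. 116. 150.] [628.  95. 127.]
```

View pics/crop4.png

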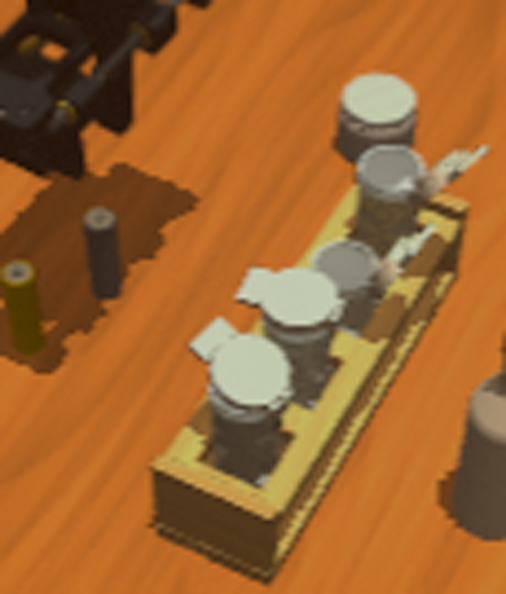

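The short cap now stands well past upright, at (405,250) in the crop, and the tube mouth is clear. Next I grasp the cell at (100,255).

```bash
python3 -m pendant '[{"rot":[0,0,0],"translation":[0.3,0.25,1],"hand":0.2},{"rot":[0,0,0],"translation":[0.3,0.25,4.5],"hand":0.2},{"rot":[0,0,0],"translation":[0.3,0.25,7.5],"hand":0.2},{"rot":[0,0,0],"translation":[0.3,0.25,8.4],"hand":0.2},{"rot":[0,0,0],"translation":[0.3,0.25,8.4],"hand":0.2},{"rot":[0,0,0],"translation":[0.3,0.25,8.4],"hand":0.2},{"rot":[0,0,0],"translation":[0.3,0.25,8.4],"hand":0.7},{"rot":[0,0,0],"translation":[0.3,0.25,8.4],"hand":0.7},{"rot":[0,0,0],"translation":[0.3,0.25,8.4],"hand":0.7},{"rot":[0,0,0],"translation":[0.3,0.25,8.4],"hand":0.7},{"rot":[0,0,0],"translation":[0.3,0.25,8.4],"hand":0.7},{"rot":[0,0,0],"translation":[0.3,0.25,8.4],"hand":0.7},{"rot":[0,0,0],"translation":[0.3,0.25,8.4],"hand":0.7}]' 15
python3 - <<'E'
from h import *
c=slot(31); print(c)
plan([c[0]-1,c[1],190],np.radians(-4)); print(read_state()['width'],read_state()['position'])
E
```

```text
time_s: 7.85
position: [434.7, 83.2, 46.3]
eef_rot: [0.999, -0.034, 0.001, -0.0]
ft_force: [-0.6, 0.0, 6.7]
width: 20.8
grasp_force: 15.0
[594.26498256  97.79651257]
rot [-0.01 -0.15  0.06] tr cm [ 15.759  -2.547 -14.325]
20.831715262541792 [434.66384862  83.21468325  46.34641486]
```

```bash
python3 -m pendant '[{"rot":[0,0,0],"translation":[0,0,-4],"hand":0.7},{"rot":[0,0,0],"translation":[0,0,-9],"hand":0.7},{"rot":[0,0,0],"translation":[1,-0.2,-13],"hand":0.7},{"rot":[0,0,0],"translation":[5,-0.8,-14.3],"hand":0.7},{"rot":[0,0,0],"translation":[9,-1.5,-14.3],"hand":0.7},{"rot":[0,0,0],"translation":[13,-2.1,-14.3],"hand":0.7},{"rot":[0,0,0],"translation":[15.8,-2.55,-14.3],"hand":0.7},{"rot":[0,0,0],"translation":[15.8,-2.55,-14.3],"hand":0.7},{"rot":[0,0,0],"translation":[15.8,-2.55,-14.3],"hand":0.7},{"rot":[0,0,0],"translation":[15.8,-2.55,-14.3],"hand":0.7}]'
python3 - <<'E'
from h import *
print(read_state()['position'])
p,d,P=snap("scene",3)
b=p[85:205,210:310]; cv2.imwrite("pics/crop5.png",cv2.resize(b[:,:,::-1],None,fx=5,fy=5,interpolation=cv2.INTER_CUBIC))
t=read_state()['position']
m=(abs(P[...,0]-t[0])<25)&(abs(P[...,1]-t[1])<25)&(P[...,2]>142)&(P[...,2]<185)
q=P[m];print(len(q),q.min(0).round(1),q.max(0).round(1),np.median(q,0).round(1))
for z in range(144,190,6):
    s=q[abs(q[:,2]-z)<3]
    if len(s)>2: print(z,len(s),s.min(0).round(1)[:2],s.max(0).round(1)[:2],s.mean(0).round(1)[:2])
E
```

```text
time_s: 8.85
position: [591.5, 97.9, 187.8]
eef_rot: [0.999, -0.034, -0.001, 0.0]
ft_force: [-0.3, 0.1, -0.5]
width: 20.9
grasp_force: 15.0
[591.45856169  97.85934263 187.78466605]
68 [573.8  87.2 142.5] [594.6 100.6 175.3] [588.7  90.6 156.7]
144 11 [573.8  89.2] [594.6 100.6] [586.9  93.9]
150 16 [578.6  87.2] [593.8  99.9] [586.6  90.8]
156 11 [579.1  88.4] [593.6 100.1] [588.1  91.4]
162 14 [579.5  87.6] [593.8  99.1] [588.1  91.3]
168 13 [579.3  88.1] [594.6  96.2] [588.5  91.4]
174 3 [587.1  88.6] [594.6  96.3] [592.   93.5]
```

View pics/crop5.png

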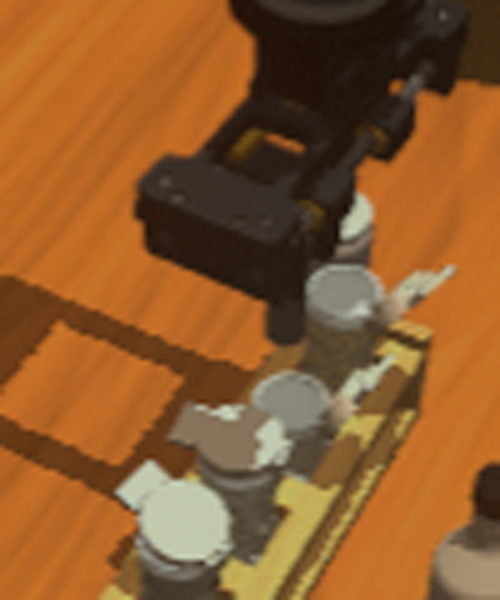

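The cell hangs upright, its lower end at (285,325) in the crop. It sits about 5 mm to -x of the TCP, so I shift by +0.65 cm before lowering.

```bash
python3 -m pendant '[{"rot":[0,0,0],"translation":[0.65,0,0],"hand":0.7},{"rot":[0,0,0],"translation":[0.65,0,2],"hand":0.7},{"rot":[0,0,0],"translation":[0.65,0,4],"hand":0.7},{"rot":[0,0,0],"translation":[0.65,0,4.5],"hand":0.7},{"rot":[0,0,0],"translation":[0.65,0,5],"hand":0.7},{"rot":[0,0,0],"translation":[0.65,0,5.5],"hand":0.7},{"rot":[0,0,0],"translation":[0.65,0,6],"hand":0.7},{"rot":[0,0,0],"translation":[0.65,0,6.5],"hand":0.7},{"rot":[0,0,0],"translation":[0.65,0,6.5],"hand":0.7}]'
```

```text
time_s: 9.8
position: [598.9, 97.4, 122.6]
eef_rot: [0.999, -0.034, -0.0, 0.0]
ft_force: [0.0, 0.5, -0.8]
width: 20.0
grasp_force: 15.0
```

```bash
python3 -m pendant '[{"rot":[0,0,0],"translation":[0,0,0.6],"hand":0.7},{"rot":[0,0,0],"translation":[0,0,1.2],"hand":0.7},{"rot":[0,0,0],"translation":[0,0,1.7],"hand":0.7},{"rot":[0,0,0],"translation":[0,0,1.7],"hand":0.7},{"rot":[0,0,0],"translation":[0,0,1.7],"hand":0.35},{"rot":[0,0,0],"translation":[0,0,1.7],"hand":0.35},{"rot":[0,0,0],"translation":[0,0,1.7],"hand":0.35},{"rot":[0,0,0],"translation":[0,0,1.7],"hand":0.35},{"rot":[0,0,0],"translation":[0,0,1.7],"hand":0.35},{"rot":[0,0,0],"translation":[0,0,-4],"hand":0.35},{"rot":[0,0,0],"translation":[0,0,-8],"hand":0.35},{"rot":[0,0,0],"translation":[-5,0,-8],"hand":0.7},{"rot":[0,0,0],"translation":[-10,0,-8],"hand":1},{"rot":[0,0,0],"translation":[-15,0,-8],"hand":1},{"rot":[0,0,0],"translation":[-15,0,-8],"hand":1}]'
python3 - <<'E'
from h import *
print(read_state()['position'])
p,d,P=snap("scene",4); p2,d2,P2=snap("top",4)
a=cv2.resize(p[100:230,200:310][:,:,::-1],(400,473),interpolation=cv2.INTER_CUBIC); b=cv2.resize(p2[170:280,170:270][:,:,::-1],(400,473),interpolation=cv2.INTER_CUBIC)
cv2.imwrite("pics/crop6.png",np.hstack([a,b]))
E
```

```text
time_s: 11.3
position: [442.5, 108.6, 201.1]
eef_rot: [0.999, -0.034, -0.003, -0.0]
ft_force: [0.8, -0.1, -0.9]
width: 0.5
grasp_force: 0.0
[442.4659348  108.59925815 201.11046724]
```

View pics/crop6.png

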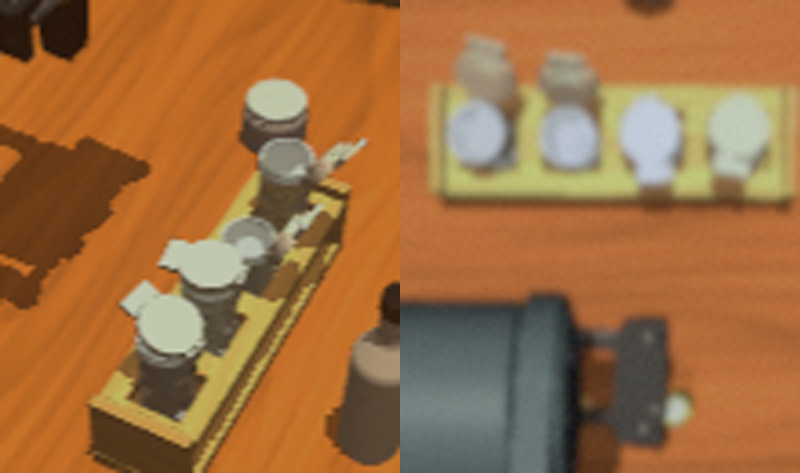

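The cell is down inside the short tube (left half, (250,245)) and its cap stands open. The other tubes are unchanged. Next I go behind the short cap and bring it over.

```bash
python3 -m pendant '[{"rot":[0,0,0],"translation":[5,0,0],"hand":1},{"rot":[0,0,0],"translation":[10,0,0],"hand":1},{"rot":[0,0,0],"translation":[15,0,0],"hand":1},{"rot":[0,0,0],"translation":[20,0,0],"hand":1},{"rot":[0,0,0],"translation":[22.8,0,0],"hand":1},{"rot":[0,0,0],"translation":[22.8,0,0],"hand":1},{"rot":[0,0,0],"translation":[22.8,0,4],"hand":1},{"rot":[0,0,0],"translation":[22.8,0,7.5],"hand":1},{"rot":[0,0,0],"translation":[22.8,0,7.5],"hand":1},{"rot":[0,0,0],"translation":[21.8,0,7.5],"hand":1},{"rot":[0,0,0],"translation":[20.8,0,7.5],"hand":1},{"rot":[0,0,0],"translation":[19.8,0,7.5],"hand":1},{"rot":[0,0,0],"translation":[18.8,0,7.5],"hand":1},{"rot":[0,0,0],"translation":[17.8,0,7.5],"hand":1},{"rot":[0,0,0],"translation":[17.0,0,7.5],"hand":1},{"rot":[0,0,0],"translation":[16.2,0,7.5],"hand":1},{"rot":[0,0,0],"translation":[16.2,0,7.5],"hand":1}]'
```

```text
time_s: 13.1
position: [609.8, 96.6, 128.0]
eef_rot: [0.999, -0.034, -0.001, 0.0]
ft_force: [1.1, 0.1, 0.2]
width: 0.3
grasp_force: 0.5
```

```bash
python3 -m pendant '[{"rot":[0,0,0],"translation":[-0.4,0,0],"hand":1},{"rot":[0,0,0],"translation":[0,0,-3],"hand":1},{"rot":[0,0,0],"translation":[0,0,-5],"hand":1},{"rot":[0,0,0],"translation":[-2.1,0,-5],"hand":1},{"rot":[0,0,0],"translation":[-2.1,0,-5],"hand":1},{"rot":[0,0,0],"translation":[-2.1,0,-3],"hand":1},{"rot":[0,0,0],"translation":[-2.1,0,-2],"hand":1},{"rot":[0,0,0],"translation":[-2.1,0,-1],"hand":1},{"rot":[0,0,0],"translation":[-2.1,0,0],"hand":1},{"rot":[0,0,0],"translation":[-2.1,0,0.8],"hand":1},{"rot":[0,0,0],"translation":[-2.1,0,1.4],"hand":1},{"rot":[0,0,0],"translation":[-2.1,0,1.4],"hand":1}]'
```

```text
time_s: 14.3
position: [589.8, 97.9, 112.9]
eef_rot: [0.999, -0.034, -0.001, 0.0]
ft_force: [-0.2, 0.2, -0.7]
width: 0.2
grasp_force: 0.0
```

```bash
python3 -m pendant '[{"rot":[0,0,0],"translation":[0,0,-4],"hand":1},{"rot":[0,0,0],"translation":[0,0,-8],"hand":1},{"rot":[0,0,0],"translation":[-5,0,-8],"hand":1},{"rot":[0,0,0],"translation":[-10,0,-8],"hand":1},{"rot":[0,0,0],"translation":[-13,0,-8],"hand":1},{"rot":[0,0,0],"translation":[-13,0,-8],"hand":1}]'
cat >> h.py <<'E'
def capz(i,t,yaw):
    u=np.array([np.cos(yaw),np.sin(yaw)]);v=np.array([-u[1],u[0]])
    for n in("scene","top"):
        p,d,P=snap(n,i)
        D=P[...,:2]-slot(t); a=D@u; b=D@v
        m=(abs(b)<11)&(P[...,2]>80)&(P[...,2]<190)
        print(n,[(k,m2.sum(),*np.percentile(P[...,2][m2],[20,50,80]).round(1)) for k in range(-60,70,8) for m2 in [m&(a>=k)&(a<k+8)] if m2.sum()>1])
E
python3 - <<'E'
from h import *
capz(5,31,np.radians(-4)); print(read_state()['position'])
E
```

```text
time_s: 14.9
position: [457.2, 107.5, 193.7]
eef_rot: [0.999, -0.034, -0.001, -0.0]
ft_force: [0.5, -0.3, -0.1]
width: 0.6
grasp_force: 0.0
scene [(-36, np.int64(12), np.float64(113.6), np.float64(114.2), np.float64(114.9)), (-28, np.int64(22), np.float64(111.4), np.float64(112.3), np.float64(113.9)), (-20, np.int64(20), np.float64(110.6), np.float64(111.3), np.float64(112.2)), (-12, np.int64(19), np.float64(108.7), np.float64(109.7), np.float64(110.4)), (-4, np.int64(22), np.float64(106.4), np.float64(106.9), np.float64(108.7)), (4, np.int64(22), np.float64(104.7), np.float64(105.4), np.float64(106.7)), (12, np.int64(34), np.float64(89.6), np.float64(102.2), np.float64(104.9)), (20, np.int64(9), np.float64(94.8), np.float64(98.3), np.float64(100.5))]
top [(-36, np.int64(4), np.float64(111.5), np.float64(114.6), np.float64(115.7)), (-28, np.int64(20), np.float64(113.4), np.float64(115.0), np.float64(117.2)), (-20, np.int64(22), np.float64(112.1), np.float64(113.0), np.float64(113.9)), (-12, np.int64(21), np.float64(110.9), np.float64(112.9), np.float64(114.1)), (-4, np.int64(20), np.float64(108.6), np.float64(111.1), np.float64(111.8)), (4, np.int64(21), np.float64(107.7), np.float64(109.5), np.float64(111.0)), (12, np.int64(20), np.float64(104.3), np.float64(107.1), np.float64(109.4)), (20, np.int64(15), np.float64(101.1), np.float64(103.7), np.float64(105.1))]
[461.10163433 106.8841421  194.78514344]
```

```bash
python3 -m pendant '[{"rot":[0,0,0],"translation":[5,0,0],"hand":1},{"rot":[0,0,0],"translation":[10,0,0],"hand":1},{"rot":[0,0,0],"translation":[11.5,0,2],"hand":1},{"rot":[0,0,0],"translation":[11.5,0,6],"hand":1},{"rot":[0,0,0],"translation":[11.5,0,7.8],"hand":1},{"rot":[0,0,0],"translation":[11.5,0,8.3],"hand":1},{"rot":[0,0,0],"translation":[11.5,0,8.6],"hand":1},{"rot":[0,0,0],"translation":[11.5,0,8.9],"hand":1},{"rot":[0,0,0],"translation":[11.5,0,9.1],"hand":1},{"rot":[0,0,0],"translation":[11.5,0,9.2],"hand":1},{"rot":[0,0,0],"translation":[11.5,0,9.2],"hand":1}]'
```

```text
time_s: 16.1
position: [576.4, 98.9, 104.2]
eef_rot: [0.999, -0.034, 0.001, 0.0]
ft_force: [-3.3, -0.5, 6.2]
width: 0.8
grasp_force: 3.5
```

```bash
python3 -m pendant '[{"rot":[0,0,0],"translation":[0,0,0.1],"hand":1},{"rot":[0,0,0],"translation":[0,0,0.2],"hand":1},{"rot":[0,0,0],"translation":[0,0,0.2],"hand":1}]'
```

```text
time_s: 16.4
position: [576.4, 99.0, 103.8]
eef_rot: [0.999, -0.034, 0.001, 0.0]
ft_force: [-9.5, -1.4, 19.2]
width: 0.6
grasp_force: 9.4
```

```bash
python3 -m pendant '[{"rot":[0,0,0],"translation":[0,0,-5],"hand":1},{"rot":[0,0,0],"translation":[0,0,-9],"hand":1},{"rot":[0,0,0],"translation":[0,0,-12],"hand":1},{"rot":[0,0,0],"translation":[0,0,-12],"hand":1}]'
python3 - <<'E'
from h import *
capz(6,31,np.radians(-4))
plan([670.5,139.6,220],np.radians(-15))
# screws cap geometry from the early views
for i in (0,4):
  for n in("scene","top"):
    p,d,P=load(n,i); D=P[...,:2]-slot(93); m=(D[...,0]>15)&(D[...,0]<75)&(abs(D[...,1])<35)&(P[...,2]>128)&(P[...,2]<180)
    q=P[m]; hi=P[m&(P[...,2]>160)]-np.r_[slot(93),0]; print(i,n,hi.mean(0).round(1),hi.max(0).round(1),len(hi), np.degrees(np.arctan2(hi[:,1].mean(),hi[:,0].mean())).round(1))
E
```

```text
time_s: 16.8
position: [578.9, 99.0, 226.9]
eef_rot: [0.999, -0.034, 0.006, -0.0]
ft_force: [0.4, 0.2, -0.4]
width: 0.6
grasp_force: 0.0
scene [(-36, np.int64(21), np.float64(100.6), np.float64(102.1), np.float64(103.8)), (-28, np.int64(16), np.float64(101.8), np.float64(102.2), np.float64(103.4)), (-20, np.int64(19), np.float64(101.9), np.float64(102.9), np.float64(103.9)), (-12, np.int64(20), np.float64(101.8), np.float64(103.0), np.float64(104.1)), (-4, np.int64(20), np.float64(102.2), np.float64(103.4), np.float64(103.8)), (4, np.int64(17), np.float64(102.2), np.float64(103.3), np.float64(104.1)), (12, np.int64(27), np.float64(93.2), np.float64(101.1), np.float64(103.4)), (20, np.int64(13), np.float64(88.0), np.float64(96.9), np.float64(99.5))]
top []
rot [-0.03 -0.17 11.06] tr cm [ 9.149 -4.698  0.166]
0 scene [ 49.7 -17.  164.7] [ 53.4  -4.7 166.8] 15 -18.9
0 top [ 52.  -13.  165.8] [ 57.1  -0.9 171.8] 32 -14.0
4 scene [ 49.3 -17.3 164.6] [ 54.1  -5.7 167. ] 17 -19.3
4 top [ 51.7 -13.  165.2] [ 57.6  -0.9 170.1] 35 -14.1
```

```bash
python3 -m pendant '[{"rot":[0,0,6],"translation":[4,-2.1,0],"hand":1},{"rot":[0,0,11.5],"translation":[8,-4.1,0],"hand":1},{"rot":[0,0,11.5],"translation":[9.15,-4.7,0],"hand":1},{"rot":[0,0,11.5],"translation":[9.15,-4.7,0],"hand":1},{"rot":[0,0,11.5],"translation":[9.15,-4.7,0],"hand":1},{"rot":[0,0,11.5],"translation":[9.15,-4.7,3],"hand":1},{"rot":[0,0,11.5],"translation":[9.15,-4.7,6],"hand":1},{"rot":[0,0,11.5],"translation":[9.15,-4.7,6.8],"hand":1},{"rot":[0,0,11.5],"translation":[9.15,-4.7,6.8],"hand":1},{"rot":[0,0,11.5],"translation":[9.15,-4.7,6.8],"hand":1}]'
python3 - <<'E'
from h import *
plan([595.2+13*.964,159.8-13*.266,153],np.radians(-15.5))
E
```

```text
time_s: 17.9
position: [670.3, 139.4, 153.7]
eef_rot: [0.991, -0.134, 0.001, -0.0]
ft_force: [-0.2, 0.7, 0.8]
width: 0.2
grasp_force: 0.0
rot [-0.03 -0.09  0.05] tr cm [-6.48   0.032  0.06 ]
```

```bash
python3 -m pendant '[{"rot":[0,0,0],"translation":[-1,0,0.05],"hand":1},{"rot":[0,0,0],"translation":[-2,0,0.05],"hand":1},{"rot":[0,0,0],"translation":[-3,0,0.05],"hand":1},{"rot":[0,0,0],"translation":[-4,0,0.05],"hand":1},{"rot":[0,0,0],"translation":[-5,0,0.05],"hand":1},{"rot":[0,0,0],"translation":[-5.8,0,0.05],"hand":1},{"rot":[0,0,0],"translation":[-6.6,0,0.05],"hand":1},{"rot":[0,0,0],"translation":[-6.9,0,0.05],"hand":1},{"rot":[0,0,0],"translation":[-6.5,0,-3],"hand":1},{"rot":[0,0,0],"translation":[-6.5,0,-5],"hand":1},{"rot":[0,0,0],"translation":[-8.6,0,-5],"hand":1},{"rot":[0,0,0],"translation":[-8.6,0,-5],"hand":1},{"rot":[0,0,0],"translation":[-8.6,0,-3],"hand":1},{"rot":[0,0,0],"translation":[-8.6,0,-2],"hand":1},{"rot":[0,0,0],"translation":[-8.6,0,-1],"hand":1},{"rot":[0,0,0],"translation":[-8.6,0,0],"hand":1},{"rot":[0,0,0],"translation":[-8.6,0,0.8],"hand":1},{"rot":[0,0,0],"translation":[-8.6,0,1.4],"hand":1},{"rot":[0,0,0],"translation":[-8.6,0,1.4],"hand":1}]'
```

```text
time_s: 19.8
position: [586.6, 162.4, 137.2]
eef_rot: [0.991, -0.134, -0.001, 0.0]
ft_force: [-0.1, 0.3, -0.0]
width: 0.5
grasp_force: 0.0
```

```bash
python3 -m pendant '[{"rot":[0,0,0],"translation":[0,0,-2.5],"hand":1},{"rot":[0,0,0],"translation":[-0.9,0,-2.5],"hand":1},{"rot":[0,0,0],"translation":[-0.9,0,-1],"hand":1},{"rot":[0,0,0],"translation":[-0.9,0,0],"hand":1},{"rot":[0,0,0],"translation":[-0.9,0,0.4],"hand":1},{"rot":[0,0,0],"translation":[-0.9,0,0.7],"hand":1},{"rot":[0,0,0],"translation":[-0.9,0,0.9],"hand":1},{"rot":[0,0,0],"translation":[-0.9,0,0.95],"hand":1},{"rot":[0,0,0],"translation":[-0.9,0,0.95],"hand":1}]'
```

```text
time_s: 20.7
position: [576.7, 165.0, 129.8]
eef_rot: [0.991, -0.134, -0.002, 0.0]
ft_force: [-12.8, 0.0, 18.6]
width: 0.5
grasp_force: 9.1
```

```bash
python3 -m pendant '[{"rot":[0,0,0],"translation":[0,0,-3],"hand":1},{"rot":[0,0,0],"translation":[0,0,-6],"hand":1},{"rot":[0,0,0],"translation":[0,0,-6],"hand":1}]'
python3 - <<'E'
from h import *
capz(7,93,np.radians(-15.5))
plan([575.9,-22.4,180],np.radians(-13))
E
```

```text
time_s: 21.0
position: [581.1, 165.0, 192.9]
eef_rot: [0.991, -0.134, 0.004, -0.001]
ft_force: [1.6, -0.1, 1.6]
width: 0.5
grasp_force: 0.0
scene [(-36, np.int64(16), np.float64(126.8), np.float64(127.4), np.float64(128.5)), (-28, np.int64(16), np.float64(127.6), np.float64(128.6), np.float64(129.7)), (-20, np.int64(18), np.float64(127.9), np.float64(129.4), np.float64(130.2)), (-12, np.int64(16), np.float64(128.0), np.float64(128.8), np.float64(130.6)), (-4, np.int64(16), np.float64(129.0), np.float64(129.2), np.float64(129.7)), (4, np.int64(18), np.float64(128.5), np.float64(129.1), np.float64(130.4)), (12, np.int64(54), np.float64(89.4), np.float64(110.6), np.float64(128.8)), (20, np.int64(18), np.float64(114.4), np.float64(119.8), np.float64(124.0))]
top [(-28, np.int64(5), np.float64(127.5), np.float64(130.5), np.float64(133.5)), (-20, np.int64(11), np.float64(97.1), np.float64(129.1), np.float64(132.9)), (-12, np.int64(7), np.float64(130.1), np.float64(131.2), np.float64(131.5)), (-4, np.int64(8), np.float64(128.9), np.float64(131.1), np.float64(132.5)), (4, np.int64(5), np.float64(127.5), np.float64(129.9), np.float64(132.3)), (20, np.int64(4), np.float64(116.8), np.float64(121.9), np.float64(127.8))]
rot [-0.01 -0.06 -2.45] tr cm [ 4.716 18.114  0.875]
```

Screws is shut flat at about 129 mm. Spacers is next: from z≈188 down to 128 is +6 cm.

```bash
python3 -m pendant '[{"rot":[0,0,-2.5],"translation":[1.2,4.6,0],"hand":1},{"rot":[0,0,-2.5],"translation":[2.4,9.2,0],"hand":1},{"rot":[0,0,-2.5],"translation":[3.6,13.8,0],"hand":1},{"rot":[0,0,-2.5],"translation":[4.7,18.1,0],"hand":1},{"rot":[0,0,-2.5],"translation":[4.7,18.1,0],"hand":1},{"rot":[0,0,-2.5],"translation":[4.7,18.1,2.5],"hand":1},{"rot":[0,0,-2.5],"translation":[4.7,18.1,4],"hand":1},{"rot":[0,0,-2.5],"translation":[4.7,18.1,4.8],"hand":1},{"rot":[0,0,-2.5],"translation":[4.7,18.1,5.3],"hand":1},{"rot":[0,0,-2.5],"translation":[4.7,18.1,5.7],"hand":1},{"rot":[0,0,-2.5],"translation":[4.7,18.1,5.9],"hand":1},{"rot":[0,0,-2.5],"translation":[4.7,18.1,6.0],"hand":1},{"rot":[0,0,-2.5],"translation":[4.7,18.1,6.0],"hand":1}]'
```

```text
time_s: 22.4
position: [575.4, -21.5, 130.1]
eef_rot: [0.994, -0.112, -0.0, -0.0]
ft_force: [-6.7, 1.7, 9.1]
width: 0.5
grasp_force: 4.6
```

Next I press a little more, withdraw, and check everything.

```bash
python3 -m pendant '[{"rot":[0,0,0],"translation":[0,0,0.15],"hand":1},{"rot":[0,0,0],"translation":[0,0,0.2],"hand":1},{"rot":[0,0,0],"translation":[0,0,0.2],"hand":1}]';python3 -m pendant '[{"rot":[0,0,0],"translation":[0,0,-4],"hand":1},{"rot":[0,0,0],"translation":[0,0,-9],"hand":1},{"rot":[0,0,0],"translation":[-4,2,-10],"hand":1},{"rot":[0,0,0],"translation":[-8,5,-10],"hand":1},{"rot":[0,0,0],"translation":[-12,8,-10],"hand":1},{"rot":[0,0,0],"translation":[-16,12,-10],"hand":1},{"rot":[0,0,0],"translation":[-19,16,-10],"hand":1},{"rot":[0,0,0],"translation":[-20,20,-10],"hand":1},{"rot":[0,0,0],"translation":[-20,20,-10],"hand":1},{"rot":[0,0,0],"translation":[-20,20,-10],"hand":1}]'
python3 - <<'E'
from h import *
for t,y in((93,-15.5),(31,-4),(-31,6.5),(-93,-13)):
    print(t); capz(8,t,np.radians(y))
for n in("top","scene"):
    p0,d0,P0=load(n,0);p,d,P=load(n,8)
    for nm,(x,y),z in(("tin",(533,290),10),("adaptor",(511,-305),10),("bottle",(720,36),20),("meter",(735,-310),10),("decoy",(410,22),20)):
        f=lambda P:P[(np.hypot(P[...,0]-x,P[...,1]-y)<45)&(P[...,2]>z)].mean(0).round(1)
        print(n,nm,f(P0),f(P))
p,d,P=load("scene",8);p2,d2,P2=load("top",8)
a=cv2.resize(p[100:230,180:310][:,:,::-1],(400,400),interpolation=cv2.INTER_CUBIC); b=cv2.resize(p2[:,:,::-1],(400,300))
b=np.vstack([b,np.zeros((100,400,3),np.uint8)]); cv2.imwrite("pics/end.png",np.hstack([a,b]))
E
```

```text
time_s: 22.7
position: [575.5, -21.5, 129.8]
eef_rot: [0.994, -0.112, 0.0, -0.0]
ft_force: [-11.6, 3.5, 21.3]
width: 0.7
grasp_force: 10.2
time_s: 23.7
position: [335.7, -173.4, 227.4]
eef_rot: [0.993, -0.115, 0.001, 0.0]
ft_force: [0.1, 0.6, -0.6]
width: 0.8
grasp_force: 0.0
93
scene [(-36, np.int64(14), np.float64(127.2), np.float64(128.1), np.float64(129.0)), (-28, np.int64(20), np.float64(127.4), np.float64(128.6), np.float64(129.5)), (-20, np.int64(14), np.float64(128.6), np.float64(129.0), np.float64(129.9)), (-12, np.int64(20), np.float64(128.2), np.float64(129.1), np.float64(130.4)), (-4, np.int64(17), np.float64(128.6), np.float64(129.3), np.float64(130.6)), (4, np.int64(17), np.float64(127.6), np.float64(129.3), np.float64(130.1)), (12, np.int64(52), np.float64(91.1), np.float64(111.4), np.float64(128.6)), (20, np.int64(14), np.float64(115.8), np.float64(122.4), np.float64(126.3))]
top [(-36, np.int64(11), np.float64(129.4), np.float64(130.4), np.float64(131.8)), (-28, np.int64(21), np.float64(128.2), np.float64(129.4), np.float64(131.1)), (-20, np.int64(25), np.float64(129
[... 4095 characters left out ...]
64(132.8)), (12, np.int64(22), np.float64(128.8), np.float64(130.5), np.float64(132.3)), (20, np.int64(9), np.float64(126.4), np.float64(129.3), np.float64(130.0))]
top tin [533.  289.9  42.3] [533.1 289.9  42.2]
top adaptor [ 511.9 -302.6   30.4] [ 511.9 -302.7   30.4]
top bottle [715.7  36.2 111.7] [715.7  36.2 111.8]
top meter [ 732.5 -310.8   35.6] [ 732.5 -311.1   35.8]
top decoy [411.2  22.9  65.3] [411.2  22.9  65. ]
scene tin [531.1 283.7  37.5] [529.8 287.5  41.1]
scene adaptor [ 512.5 -308.8   28.1] [ 512.5 -309.    28. ]
scene bottle [723.   24.2  95.1] [723.   24.3  95. ]
scene meter [ 734.3 -314.3   34.7] [ 734.4 -314.3   34.7]
scene decoy [411.3  18.7  50.7] [411.5  18.4  51.1]
```

View pics/end.png

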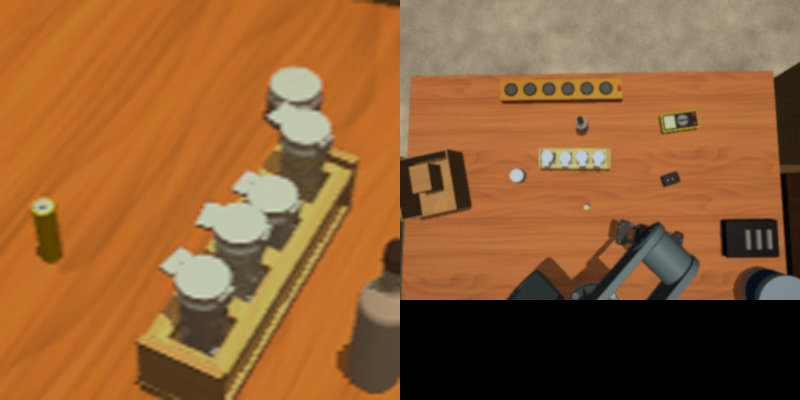

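All four caps lie flat in the rack (left half, lips at (180,265) to (285,115)). The grey cell is off the bench, and the bystanders and the decoy have not moved. I'm handing it in.

```bash
python3 -c "from rig import *; print(sign_off())"
```

```text
the job is handed in; nothing more can be done
None
```

The cell is in the short tube, all four caps are pressed shut, and nothing else on the bench moved; I handed the job in after about 24 s of robot time (the result was not shown).

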